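Open the orange tab-locked irrigation tap

ROBOT

A 7-joint arm with a two-finger parallel gripper is mounted at the origin on a cart in front of the work surface, level with it; the furniture and walls round the work are solid. World frame = base frame: x ahead of the robot, y to its left, z up, the work surface at z = 0. Lengths are in mm, angles in rad, forces in N, time in s.
With the tool pointing down it reaches from about 400 to 850 mm from the base axis. Payload 4.5 kg.
Tool frame: the origin (TCP) lies at the very end of the fingers, on their centre line; the grasp point (between the pads) lies 19 mm behind it; z points along the fingers, y is the line along which they close (so a half turn about z gives the same grasp; the last joint's range is limited). The gripper opens to 85 mm and grips with 20 to 120 N. Pads are 22 mm wide; open, the fingers measure 114 mm over their backs; the gripper's body (76 mm by 85 mm) begins 54 mm behind the grasp point. The pads swing forward as they close: fully open they stand 13 mm farther back than shut.
Start: joints at [-1.288, 0.689, -0.195, 1.565, 0.157, 0.902, -0.215], TCP at [153.879, 605.785, 231.317] pointing down, gripper open.
Joint ranges: [-3.01, 3.01], [-0.46, 2.08], [-1.47, 1.51], [0.13, 2.56], [-1, 4.14], [0.04, 2.09], [-2.66, 2.66]. Speed limits (rad/s): [2.57, 2.57, 3.14, 3.14, 3.14, 3.14, 3.14].

INTERFACE

Orientations are given as a unit quaternion [x, y, z, w].
In Python, from bench import bot gives the robot as it stands.
- The arm moves only by the tool carry_out, never from a script. Its argument "motion" is one flat list of numbers, 6 for each row, row after row: the shift along the world's x, y, z normalised to -1 to 1, where 1 is 20 mm, then the turn, a rotation vector about the world's x, y, z normalised to -1 to 1, where 1 is 5 degrees. In form: [x, y, z, ax, ay, az, x, y, z, ax, ay, az, ...]. A call has 1 to 12 rows; each row shifts and turns the commanded pose from where the row before left it; what a row does not reach is not made up. A row lasts 1/8 s, in which the tool goes at most 62.5 mm and 10.7 degrees, less where a joint would pass 70% of its speed; a pose out of reach is approached as far as the arm can. A call with a number of a shift or a turn outside -1 to 1 is refused whole. A call with a gripper value outside its range is refused whole. "hand" is the opening, from -1 (shut) to 1 (fully open), so that 0 is half open, set as the call begins (left out, the last holds). The fingers move at their own pace and stop on an object; the grip force is fixed at half the most. Time passes only in rows, so rows that do not move let the fingers close. It gives the time, the measured TCP pose, the force, the opening and the grip force at its end, in the units of the state.
- bot.read_state(): the state, without advancing time (a new reading comes with each control period).
- bot.get_image(name): name is "scene" or "top" or "wrist"; returns a dict with "pixels" (480x640x3 uint8, red, green, blue), "fx", "fy", "cx", "cy" (pixels), "R" (3x3) and "t" (3): a world point X has camera coordinates R X + t; the wrist camera has in their place "mount" (4x4, takes a point from camera to tool coordinates, whose origin is the TCP and whose axes are the flange's). Camera axes: x right, y down, z forward; pixel columns grow to the right and rows downward; lengths in mm; the calibration is good to about 2 mm. A picture is of the moment at which its call begins: read the wrist's pose just before it. There is no depth.
- bot.sign_off(): hands the job in; it is judged then, once.
The state is a dict: "time": time; "joint_pos": joint angles; "qvel": joint speeds; "joint_efforts": joint torques, N m; "position": TCP position; "eef_rot": TCP orientation; "wrist_force": force on the tool from outside, world axes, zero at the start; "ft_torque": the same for the moment, N m; "opening": finger opening in mm; "grasp_force": force on a finger pad.
Only numpy, scipy, OpenCV 4.12 (cv2) and the standard library are available. Lean on these libraries where they do the work, as an engineer would, in place of code of your own. Each camera call takes 0.05 s, during which the arm holds its last target. There are 200 camera calls.

TASK

Open the irrigation tap that has the orange release tabs: pinch both of its tabs in, turn the knob anticlockwise (seen from above) all the way to its open stop at the green dot, then let go so that the tabs spring out and lock it open. Leave the tap with the blue tabs shut.

Things in the scene. Friction and masses are not known exactly. Their poses are not given: they have to be found in the camera images.
- orange_tap: Tap with orange release tabs, fixed to the table; origin under its centre, z up. Plywood plate 130 x 110 mm, grey housing 96 mm square up to z = 40 mm, black notched collar of radius 46 mm up to z = 52 mm, round black knob 29 mm thick up to z = 102 mm, an upright orange tab on either side. A tooth under each tab reaches out into the collar, so keep fingertips above z = 55 mm. 136 mm long over its hose stubs.
- orange_grip (a point): Middle of the orange tabs, on the knob's axis, 80 mm above the table; turns with the knob. z up, x along the white pointer, y through both tabs. Tabs: flat upright faces 26 mm wide, from z = 45 to 103 mm, 66 mm apart when out; each slides in up to 12 mm (42 mm apart) against a spring of 2 N rising to 6 N. The knob is locked unless both tabs are at least 4 mm in.
- orange_knob (a joint): Angle of the orange-tabbed knob, rad: 0 = shut (pointer at red dot), grows anticlockwise from above to 1.047 (60 degrees) at the open stop (green dot). With both tabs pinched it turns with light friction (0.06 N m). On the way the collar keeps the tabs in; within 10 degrees of the stop they spring out when released.
- blue_knob (a joint): Angle of the knob of the other tap, the same but with blue tabs, standing to the left or right of the orange one; 0 = shut, same sense. It is to stay shut.
Things that resemble listed ones, but are neither listed nor needed, are in the scene too. What is shaped like the orange_tap but pink, turquoise or yellow is not meant.

How it is judged (in metres and radians):
At the end, for the whole second after the job is handed in: The knob with the orange tabs rests within about 10 degrees of its open stop (joint above 0.86 rad), where its released tabs have sprung out; the knob with the blue tabs is still shut (below 0.15 rad) (value of joint orange_knob above 0.86 rad and velocity of joint orange_knob below 0.05 rad/s and value of joint blue_knob below 0.15 rad); the robot touches nothing.
It fails at once if the knob with the blue tabs is turned (value of joint blue_knob above 0.2 rad).
It also fails if it takes over 32 s, if anything falls off the work surface, if the arm or the gripper's body presses on something with over 40 N, if the wrist force passes 120 N, or if a joint passes its speed limit or range.

## Working session

There is one attempt and no reset: what is moved stays moved. The work goes in short steps, Python scripts to look and compute and a tool call to move; the robot and the scene stay as the last step left them, time stands still between calls to the robot, and variables do not carry over. Pictures are saved under pics/ and viewed, at most 10 in all, crops included, and the job is handed in when it is done.

Besides the shell and the picture viewer there is one more tool, called after ">>>" in YAML: its name, and indented under it one key for each argument. carry_out: Moves the arm, as the interface text tells. Scaled input: -1 to 1 covers 20 mm each way for a shift and 5 degrees each way for a turn. Its arguments: {"type":"object","properties":{"motion":{"type":"array","items":{"type":"number","minimum":-1,"maximum":1}},"hand":{"type":"number"}},"required":["motion"]}

```bash
mkdir -p pics; python3 - <<'E'
from bench import bot
import cv2,numpy as np,pickle
s=bot.read_state();print({k:np.round(v,3).tolist() for k,v in s.items()})
d={}
for n in("scene","top","wrist"):
    d[n]=bot.get_image(n);cv2.imwrite(f"pics/{n}0.png",d[n]["pixels"][:,:,::-1])
    print(n,{k:np.round(v,3).tolist() for k,v in d[n].items() if k!="pixels"})
pickle.dump((s,d),open("d0.pkl","wb"))
E
```

```text
{'time': 0.0, 'joint_pos': [-1.288, 0.69, -0.195, 1.566, 0.157, 0.903, -0.215], 'qvel': [0.0, -0.0, 0.001, 0.0, -0.0, 0.001, 0.001], 'joint_efforts': [-0.001, -53.962, -1.267, -15.855, 0.009, 0.009, -0.0], 'position': [153.788, 605.09, 230.453], 'eef_rot': [0.124, 0.992, -0.001, -0.0], 'wrist_force': [0.712, -0.028, -0.225], 'ft_torque': [0.007, 0.01, -0.003], 'grasp_force': 0.0, 'opening': 85.618}
scene {'fx': 466.881, 'fy': 466.881, 'cx': 316.572, 'cy': 233.41, 'R': [[0.529, -0.849, -0.005], [-0.607, -0.374, -0.701], [0.593, 0.374, -0.713]], 't': [-428.816, 232.627, 1158.541]}
top {'fx': 506.495, 'fy': 506.495, 'cx': 318.011, 'cy': 235.363, 'R': [[0.001, -1.0, 0.028], [-0.998, -0.003, -0.067], [0.067, -0.028, -0.997]], 't': [-252.793, 436.135, 1493.375]}
wrist {'fx': 390.794, 'fy': 390.794, 'cx': 316.975, 'cy': 241.64, 'mount': [[-0.0, -0.955, -0.295, 76.622], [1.0, -0.0, -0.0, -0.246], [0.0, -0.295, 0.955, -142.902], [0.0, 0.0, 0.0, 1.0]]}
```

View pics/top0.png

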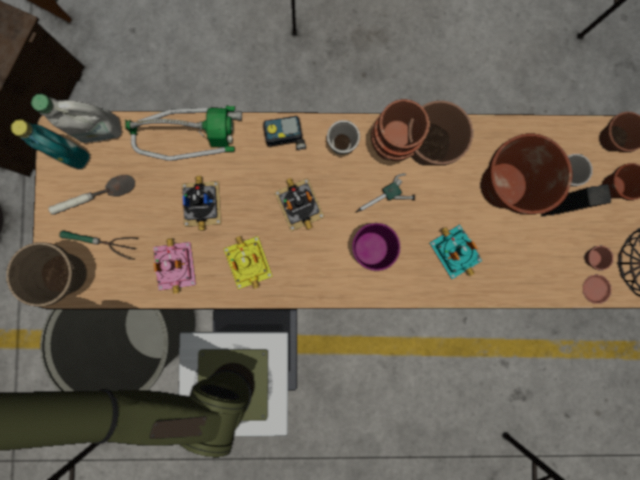

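View pics/scene0.png

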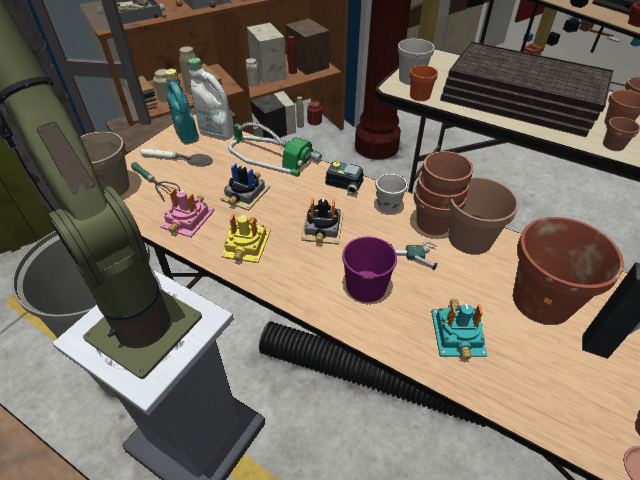

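The top view shows five tap shapes: black with blue tabs at (200,202), black with orange tabs at (299,204), pink at (173,266), yellow at (248,262) and turquoise at (456,251). The one at (299,204) fits: grey and black on plywood with orange tabs. I'll confirm it in a crop.

```bash
cat > h.py <<'E'
import numpy as np,cv2
def ray(im,u,v):
    R,t=np.array(im["R"]),np.array(im["t"]);return -R.T@t,R.T@np.array([(u-im["cx"])/im["fx"],(v-im["cy"])/im["fy"],1])
def plane(im,u,v,z):
    c,d=ray(im,u,v);return c+d*(z-c[2])/d[2]
def proj(im,X):
    p=np.array(im["R"])@X+np.array(im["t"]);return np.array([im["fx"]*p[0]/p[2]+im["cx"],im["fy"]*p[1]/p[2]+im["cy"]])
E
python3 - <<'E'
import pickle,cv2,numpy as np
from h import *
s,d=pickle.load(open("d0.pkl","rb"))
t=d["top"]["pixels"];c=d["scene"]["pixels"]
a=cv2.resize(t[170:240,265:335],(400,400),interpolation=cv2.INTER_CUBIC);b=cv2.resize(c[190:250,292:352],(400,400),interpolation=cv2.INTER_CUBIC)
cv2.imwrite("pics/crop1.png",np.hstack([a,b])[:,:,::-1])
for n,(x0,x1,y0,y1) in {"top":(265,335,170,240),"scene":(292,352,190,250)}.items():
    h=cv2.cvtColor(d[n]["pixels"],cv2.COLOR_RGB2HSV)[y0:y1,x0:x1]
    m=cv2.inRange(h,(5,160,90),(16,255,255))
    k,_,st,ce=cv2.connectedComponentsWithStats(m)
    for i in range(1,k):
        if st[i,4]>5: print(n,st[i],ce[i]+[x0,y0],plane(d[n],*(ce[i]+[x0,y0]),100).round())
print([plane(d["top"],u,v,0).round() for u,v in[(299,204),(200,202)]])
E
```

```text
top [41 22  6  8 24] [308.41666667 195.625     ] [ 544. -222.  100.]
top [22 31  5  8 29] [288.89655172 205.03448276] [ 517. -167.  100.]
scene [18  8  4 19 39] [311.74358974 207.23076923] [ 499. -179.  100.]
scene [40 10  5 20 43] [333.13953488 209.55813953] [ 523. -235.  100.]
[array([ 533., -195.,    0.]), array([538., 104.,   0.])]
```

View pics/crop1.png

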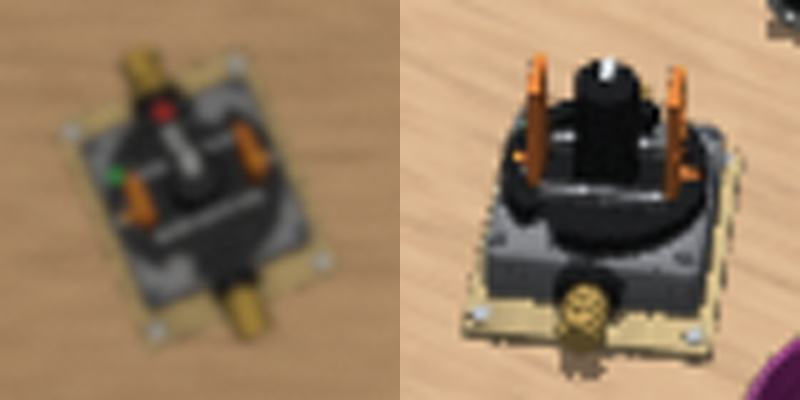

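The crop confirms it: grey housing on plywood with orange tabs, white pointer at the red dot. The tabs sit at about (289,205) and (308,196) in the top view, with the axis near (531,-195) and yaw about 24°. I'll approach with the half-turned grasp and look again up close.

>>> carry_out:
  motion: [1, -1, 0, 0, 0, -1, 1, -1, 0, 0, 0, -1, 1, -1, 0, 0, 0, -1, 1, -1, 0, 0, 0, -1, 1, -1, 0, 0, 0, -1, 1, -1, 0, 0, 0, -1, 1, -1, 0, 0, 0, -1, 1, -1, 0, 0, 0, -1, 1, -1, 0, 0, 0, -1, 1, -1, 0, 0, 0, -1, 1, -1, 0, 0, 0, -1, 1, -1, 0, 0, 0, -1]
  hand: 1

```text
time: 1.65
position: [395.1, 364.4, 231.3]
eef_rot: [0.606, 0.796, 0.0, 0.0]
wrist_force: [-0.4, -0.1, -0.1]
opening: 85.2
grasp_force: 0.0
```

```bash
python3 - <<'E'
from bench import bot
import numpy as np
s=bot.read_state();print(np.round(s["joint_pos"],2),s["position"],s["eef_rot"])
E
```

```text
[-0.88  0.57  0.07  1.84 -0.06  0.73 -0.5 ] [395.13318807 364.40475671 231.33680272] [6.05882458e-01 7.95554165e-01 1.34504098e-04 2.55968271e-05]
```

>>> carry_out:
  motion: [0.25, -1, 0, 0, 0, -1, 0.25, -1, 0, 0, 0, -1, 0.25, -1, 0, 0, 0, -1, 0.25, -1, 0, 0, 0, -1, 0.25, -1, 0, 0, 0, -1, 0.25, -1, 0, 0, 0, -1, 0.25, -1, 0, 0, 0, -1, 0.25, -1, 0, 0, 0, -1, 0.25, -1, 0, 0, 0, -1, 0.25, -1, 0, 0, 0, -1, 0.25, -1, 0, 0, 0, -1, 0.25, -1, 0, 0, 0, -1]

```text
time: 3.15
position: [454.2, 124.5, 231.3]
eef_rot: [0.922, 0.386, 0.0, 0.0]
wrist_force: [0.3, 0.3, -0.6]
opening: 85.1
grasp_force: 0.0
```

>>> carry_out:
  motion: [0.3, -1, 0, 0, 0, -0.4, 0.3, -1, 0, 0, 0, -0.4, 0.3, -1, 0, 0, 0, -0.4, 0.3, -1, 0, 0, 0, -0.4, 0.3, -1, 0, 0, 0, -0.4, 0.3, -1, 0, 0, 0, -0.4, 0.3, -1, 0, 0, 0, -0.4, 0.3, -1, 0, 0, 0, -0.4, 0.3, -1, 0, 0, 0, -0.4, 0.3, -1, 0, 0, 0, -0.4, 0.3, -1, 0, 0, 0, -0.4, 0.3, -1, 0, 0, 0, -0.4]

```text
time: 4.65
position: [526.3, -115.5, 231.3]
eef_rot: [0.982, 0.187, 0.0, 0.0]
wrist_force: [0.3, -0.5, -0.0]
opening: 85.4
grasp_force: 0.0
```

>>> carry_out:
  motion: [0, -1, 0, 0, 0, 0, 0, -1, 0, 0, 0, 0, 0, -1, 0, 0, 0, 0, 0, -1, 0, 0, 0, 0, 0, 0, 0, 0, 0, 0, 0, 0, 0, 0, 0, 0]

```text
time: 5.4
position: [526.0, -193.4, 231.1]
eef_rot: [0.982, 0.189, -0.0, -0.001]
wrist_force: [-0.6, 0.5, 0.2]
opening: 85.5
grasp_force: 0.0
```

```bash
python3 - <<'E'
from bench import bot
import cv2,numpy as np,pickle
from scipy.spatial.transform import Rotation as Ro
s=bot.read_state();im=bot.get_image("wrist")
print(s["time"],np.round(s["joint_pos"],2),s["position"].round(1) if hasattr(s["position"],"round") else s["position"],s["eef_rot"])
M=np.array(im["mount"]);Rt=Ro.from_quat(s["eef_rot"]).as_matrix()
Rc=Rt@M[:3,:3];c=Rt@M[:3,3]+np.array(s["position"]);im["R"]=Rc.T;im["t"]=-Rc.T@c
print("cam",c,"toolx",Rt[:,0])
pickle.dump((s,im),open("d1.pkl","wb"));cv2.imwrite("pics/w1.png",im["pixels"][:,:,::-1])
E
```

```text
5.4 [ 0.03  0.64  0.41  1.78 -0.34  0.79 -0.58] [ 526.  -193.4  231.1] [ 9.82022902e-01  1.88761107e-01 -4.27822834e-05 -5.12747898e-04]
cam [ 594.86914804 -165.54546704  374.02273577] toolx [9.28738485e-01 3.70735504e-01 1.09547358e-04]
```

View pics/w1.png

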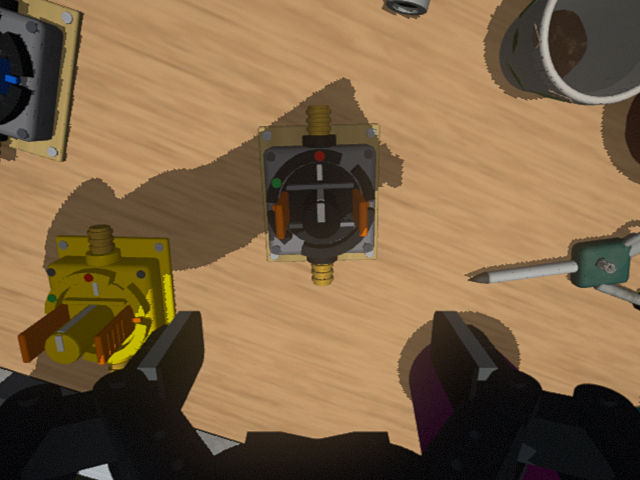

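The wrist view shows the orange tap at (320,195), with tabs at about (281,215) and (361,212) and the red dot at (319,156). The yellow tap sits at lower left and the blue one at the left edge. Now for precise measurement.

```bash
python3 - <<'E'
import pickle,cv2,numpy as np
from h import *
s,im=pickle.load(open("d1.pkl","rb"))
h=cv2.cvtColor(im["pixels"],cv2.COLOR_RGB2HSV)
def comps(m,x0,y0,mn):
    k,l,st,ce=cv2.connectedComponentsWithStats(m)
    return [(st[i],ce[i]+[x0,y0],(l==i)) for i in range(1,k) if st[i,4]>mn]
x0,y0=262,170
T=[]
for st,ce,l in comps(cv2.inRange(h[170:250,262:380],(4,150,70),(17,255,255)),x0,y0,60):
    v,u=np.nonzero(l);u=u+x0;v=v+y0
    b=[v.max(),] ; o=(u.max() if ce[0]>320 else u.min())
    vo=v[u==o]
    print(st,ce,"outer u",o,"v",vo.min(),vo.max(), "->z103",plane(im,o,vo.max(),103).round(1), plane(im,o,vo.min(),103).round(1))
    T.append((plane(im,o,vo.max(),103)+plane(im,o,vo.min(),103))/2)
    for lo,hi in[(v.max()-3,v.max())]:pass
if len(T)==2:
    T.sort(key=lambda p:-p[1]);d=T[0]-T[1];print("mid",(T[0]+T[1])/2,"gap",np.linalg.norm(d),"yaw",np.degrees(np.arctan2(-d[0],d[1])))
for n,lo,hi,z in[("red",(0,170,90),(4,255,255),52),("green",(45,120,60),(80,255,255),52)]:
    for st,ce,_ in comps(cv2.inRange(h[120:250,262:380],lo,hi),262,120,15):print(n,st[4],ce,plane(im,*ce,z).round(1))
for st,ce,_ in comps(cv2.inRange(h[150:250,300:345],(0,0,130),(179,60,255)),300,150,8):print("white",st,ce,plane(im,*ce,102).round(1))
# plate corners z~10
P=[plane(im,u,v,8) for u,v in[(265,135),(373,132),(374,253),(271,255)]]
print("screws",np.round(P,0).tolist(),"mean",np.mean(P,0).round(1))
e=P[0]-P[1];print("yaw top",np.degrees(np.arctan2(-e[0],e[1])))
print("toolyaw",np.degrees(2*np.arctan2(s["eef_rot"][1],s["eef_rot"][0])), "tcp",s["position"])
for z in(60,103):print(proj(im,np.array([531,-195,z])))
E
```

```text
[ 91  19  16  48 379] [361.88390501 213.823219  ] outer u 368 v 202 207 ->z103 [ 554.  -220.3  103. ] [ 557.3 -218.8  103. ]
[ 10  22  17  48 460] [280.88478261 217.09565217] outer u 272 v 206 209 ->z103 [ 527.5 -157.8  103. ] [ 529.5 -157.1  103. ]
mid [ 542.09279447 -188.50538239  103.        ] gap 67.80847841125481 yaw 23.58520417790628
red 64 [319.046875 155.671875] [ 570.3 -176.7   52. ]
green 74 [276.  182.5] [ 537.  -151.9   52. ]
screws [[566.0, -126.0, 8.0], [604.0, -216.0, 8.0], [500.0, -264.0, 8.0], [460.0, -170.0, 8.0]] mean [ 532.4 -193.9    8. ]
yaw top 23.286589193909663
toolyaw 21.760988228954403 tcp [ 525.98768611 -193.42504285  231.11229461]
[321.92719374 210.2932663 ]
[322.58294777 223.45081341]
```

Dots, screws and tabs agree: axis at (532.4,-193.9), yaw 23.4°. Next I descend to TCP z of about 66.

>>> carry_out:
  motion: [0.3, -0.03, -1, 0, 0, 0.33, 0, 0, -1, 0, 0, 0, 0, 0, -1, 0, 0, 0, 0, 0, -1, 0, 0, 0, 0, 0, -1, 0, 0, 0, 0, 0, -0.5, 0, 0, 0, 0, 0, -0.5, 0, 0, 0, 0, 0, -0.5, 0, 0, 0, 0, 0, -0.5, 0, 0, 0, 0, 0, -0.5, 0, 0, 0, 0, 0, -0.5, 0, 0, 0, 0, 0, -0.25, 0, 0, 0]

```text
time: 6.95
position: [531.6, -194.7, 65.6]
eef_rot: [0.979, 0.203, -0.0, -0.0]
wrist_force: [-0.5, 0.1, 0.6]
opening: 85.3
grasp_force: 0.0
```

```bash
python3 - <<'E'
from bench import bot
import cv2,numpy as np
s=bot.read_state();print(s["position"],s["eef_rot"],s["wrist_force"],np.round(s["joint_pos"],2))
im=bot.get_image("wrist");cv2.imwrite("pics/w2.png",im["pixels"][:,:,::-1])
E
```

```text
[ 531.60161092 -194.72159379   65.5502162 ] [ 9.79233633e-01  2.02734690e-01 -3.17200035e-04 -1.91236930e-04] [-0.4529987   0.11557176  0.63427625] [ 0.13  0.88  0.25  1.88 -0.46  0.44 -0.46]
```

View pics/w2.png

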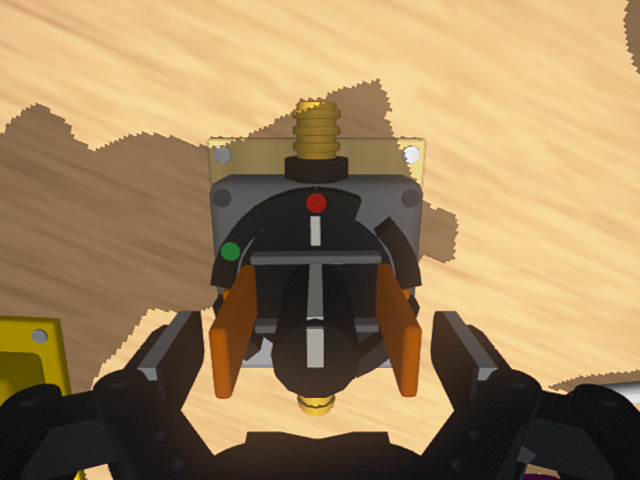

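The tabs' outer edges at u≈212 and 418 sit centred between the open pads at u≈203 and 433. Now I pinch.

>>> carry_out:
  motion: [0, 0, 0, 0, 0, 0, 0, 0, 0, 0, 0, 0, 0, 0, 0, 0, 0, 0, 0, 0, 0, 0, 0, 0, 0, 0, 0, 0, 0, 0, 0, 0, 0, 0, 0, 0, 0, 0, 0, 0, 0, 0, 0, 0, 0, 0, 0, 0]
  hand: 0.05

```text
time: 8.0
position: [532.4, -195.0, 67.3]
eef_rot: [0.979, 0.203, 0.001, 0.0]
wrist_force: [-0.9, 1.0, 4.7]
opening: 44.8
grasp_force: 5.8
```

>>> carry_out:
  motion: [0, 0, 0, 0, 0, 0.6, 0, 0, 0, 0, 0, 0.6, 0, 0, 0, 0, 0, 0.6, 0, 0, 0, 0, 0, 0.6, 0, 0, 0, 0, 0, 0.6]

```text
time: 8.62
position: [532.7, -195.0, 67.3]
eef_rot: [0.944, 0.33, 0.001, 0.001]
wrist_force: [-0.8, 1.0, 5.5]
opening: 45.2
grasp_force: 5.8
```

```bash
python3 - <<'E'
from bench import bot
import cv2,numpy as np
s=bot.read_state();print(s["position"],s["opening"],s["grasp_force"],s["wrist_force"],s["ft_torque"],np.round(s["joint_pos"],2))
im=bot.get_image("wrist");cv2.imwrite("pics/w3.png",im["pixels"][:,:,::-1])
E
```

```text
[ 532.67586598 -195.0179965    67.32827897] 45.17427654220831 5.7714298367500305 [-0.81754383  1.02559462  5.49064138] [ 0.2849578   0.10057593 -0.11560961] [ 0.16  0.87  0.19  1.88 -0.35  0.43 -0.3 ]
```

View pics/w3.png

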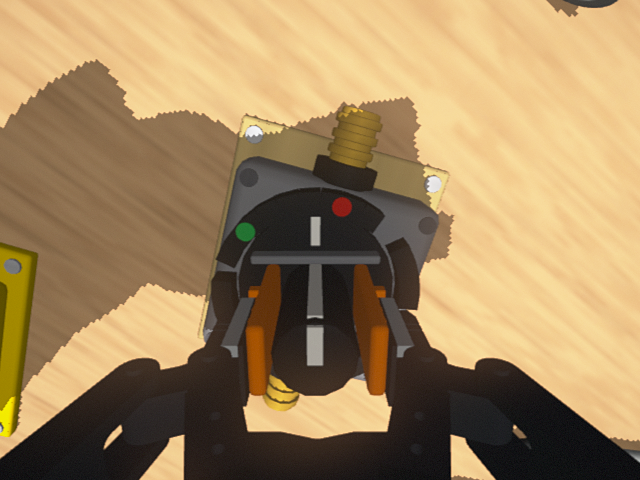

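The knob follows the gripper: the pointer stays at u≈315 while the red dot has moved to (342,207). I'll turn the rest of the way.

>>> carry_out:
  motion: [0, 0, 0, 0, 0, 0.9, 0, 0, 0, 0, 0, 0.9, 0, 0, 0, 0, 0, 0.9, 0, 0, 0, 0, 0, 0.9, 0, 0, 0, 0, 0, 0.9, 0, 0, 0, 0, 0, 0.9, 0, 0, 0, 0, 0, 0.9, 0, 0, 0, 0, 0, 0.9, 0, 0, 0, 0, 0, 0.9, 0, 0, 0, 0, 0, 0.9, 0, 0, 0, 0, 0, 0.2, 0, 0, 0, 0, 0, 0]

```text
time: 10.18
position: [532.9, -195.3, 67.1]
eef_rot: [0.741, 0.671, 0.001, 0.001]
wrist_force: [0.6, 0.1, 6.6]
opening: 44.8
grasp_force: 5.8
```

```bash
python3 - <<'E'
from bench import bot
import cv2,numpy as np
s=bot.read_state();q=s["eef_rot"];print(np.degrees(2*np.arctan2(q[1],q[0])),s["opening"],s["wrist_force"],s["ft_torque"],np.round(s["joint_pos"],2))
im=bot.get_image("wrist");cv2.imwrite("pics/w4.png",im["pixels"][:,:,::-1])
E
```

```text
84.31631107712907 44.801531160689414 [0.63269243 0.12112225 6.55383462] [ 0.03401281 -0.0602606  -0.13195262] [ 0.27  0.86  0.01  1.87 -0.02  0.41  0.19]
```

View pics/w4.png

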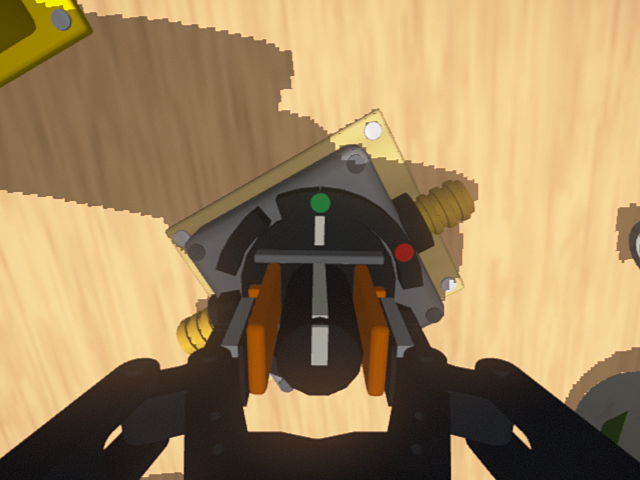

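The white pointer (320,230) is lined up with the green dot (320,203), so the knob is at its stop. I'll release, rise and check.

>>> carry_out:
  motion: [0, 0, 0, 0, 0, 0, 0, 0, 0, 0, 0, 0, 0, 0, 0, 0, 0, 0, 0, 0, 0, 0, 0, 0, 0, 0, 0, 0, 0, 0, 0, 0, 0, 0, 0, 0, 0, 0, 0, 0, 0, 0, 0, 0, 0, 0, 0, 0]
  hand: 1

```text
time: 11.22
position: [531.9, -194.8, 66.3]
eef_rot: [0.741, 0.672, 0.0, 0.0]
wrist_force: [-1.3, -0.0, 0.6]
opening: 85.6
grasp_force: 0.0
```

>>> carry_out:
  motion: [0, 0, 0.5, 0, 0, 0, 0, 0, 0.7, 0, 0, 0, 0, 0, 1, 0, 0, 0, 0, 0, 1, 0, 0, 0, 0, 0, 1, 0, 0, 0, 0, 0, 1, 0, 0, 0, 0, 0, 1, 0, 0, 0, 0, 0, 1, 0, 0, 0, 0, 0, 0, 0, 0, 0, 0, 0, 0, 0, 0, 0]

```text
time: 12.48
position: [531.5, -194.7, 210.2]
eef_rot: [0.741, 0.672, -0.0, -0.0]
wrist_force: [-0.3, 0.3, 0.7]
opening: 85.0
grasp_force: 0.0
```

```bash
python3 - <<'E'
from bench import bot
import cv2
print(bot.read_state()["wrist_force"])
im=bot.get_image("wrist");cv2.imwrite("pics/w5.png",im["pixels"][:,:,::-1])
E
```

```text
[-0.29921126  0.26361915  0.68432939]
```

View pics/w5.png

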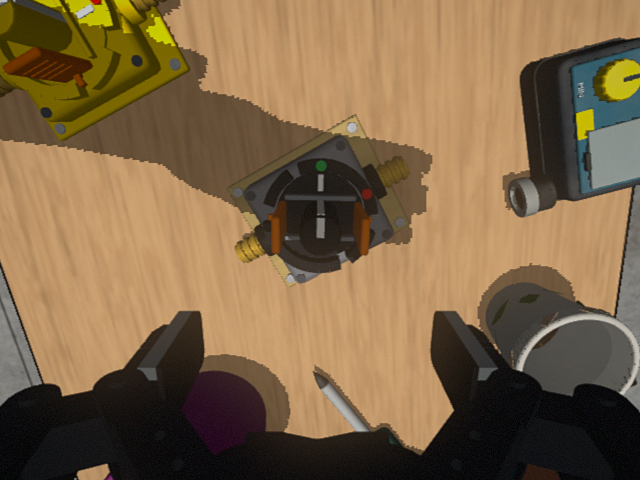

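The pointer (320,180) is at the green dot (320,166), the tabs are out at u≈278 and 362, and the gripper is clear. I'm handing in.

```bash
python3 -c "
from bench import bot
print(bot.sign_off())"
```

```text
the job is handed in; nothing more can be done
None
```

The orange-tabbed tap is turned to its open stop with its tabs sprung out, the arm never went near the blue-tabbed tap, the gripper is clear, and the job was handed in at about 12.5 s (the sign-off returned no verdict).

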